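# Level the cup stand with a wedge

### The job

The slatted cup stand slopes down towards the robot because its front feet are too short. Take the wooden wedge that stands upright on its thick end, lay it down flat on the open worktop, clear of the stand, and let go of it; then take it again and push it, thin end first, under the stand's front rail between the two feet until it jams tight and the stand is level, and leave it there. The cup must stay standing on the stand, and the spice jar and the shot glass beside the work must stay upright.

Things in the scene. Friction and masses are not known exactly. Their poses are not given: they have to be found in the camera images.
- wedge_mid (a point): Centre of the plain light-wood wedge: 140 mm long, 40 mm wide, 90 g, 32 mm thick at one end, tapering evenly on both broad faces to a blunt 3 mm. z axis along its length from thick to thin end, y across its width, x through its thickness. It starts upright on the thick end (this point 70 mm up). Lying on either broad face it serves alike, z axis within 6 degrees of level.
- wedge_tip (a point): Middle of the wedge's thin end, 70 mm from its centre; same axes as wedge_mid.
- cup_stand: Fixed cup stand: low light-wood slatted top, 190 mm wide, 165 mm deep, hinged along its rear edge in two steel brackets on the worktop. Origin on the worktop below the middle of the hinge axis (28 mm up); the front rail is 165 mm from it along its own -x, its own y runs along hinge and rail. Only the top tilts; level, its upper side is 46 mm up. A cup stands upside down on it.
- rail_edge (a point): Middle of the lower front edge of the stand's front rail, under which the wedge goes: 7 mm above the worktop at the start, 18 mm when level. The rail is straight, 18 mm high and deep; behind it is free room below the slats. Two rubber feet, 14 mm across, 7 mm high, are at the rail's ends, centred 88 mm to either side: 160 mm between them is free.
- stand_top (a joint): Tilt of the stand's top, rad: 0 sagging on its short front feet (3.8 degrees), 0.067 level; a stop at 0.070, where the wedge jams. The front bears down with about 3 N; pushing the wedge in takes some 4 to 10 N if it is not pressed down, rising steeply past 15 N when it jams (thin end then 70 to 76 mm behind the rail's edge). Friction holds it once let go.
- cup_mid (a point): Cream espresso cup standing upside down on the stand: 64 mm across, 50 mm tall, this is its centre (handle aside), z axis upright. Leave it standing there.
- jar_mid (a point): Spice jar, 45 mm across and 108 mm tall, upright on the worktop between the wedge and the stand; its centre, z axis upright.
- glass_mid (a point): Shot glass, 47 mm across and 58 mm tall, upright on the worktop left of the stand; its centre, z axis upright.
Mind the look-alikes: they are no part of the job. What is shaped like the part that bears wedge_mid but blue is not meant.

How it is judged:
By the outcome, as a careful person would: the job done as asked, in the order asked, and still so for the second after the job is handed in, with the robot touching nothing.
It also fails if it takes over 61 s, if anything falls off the work surface, if the arm or the gripper's body presses on something with over 40 N, if the wrist force passes 120 N, or if a joint passes its speed limit or range.

### The arm

A 7-joint arm with a two-finger parallel gripper is mounted at the origin on a cart in front of the work surface, level with it; the furniture and walls round the work are solid. World frame = base frame: x ahead of the robot, y to its left, z up, the work surface at z = 0. Lengths are in mm, angles in rad, forces in N, time in s.
With the tool pointing down it reaches from about 400 to 850 mm from the base axis. Payload 4.5 kg.
Tool frame: the origin (TCP) lies between the finger pads; the fingertips stand 25 mm ahead of it and the grasp point (between the pads) lies 6 mm ahead of it (robot.tip_reach is the distance from the TCP to the fingertips, in mm); z points along the fingers, y is the line along which they close (so a half turn about z gives the same grasp; the last joint's range is limited). The gripper opens to 85 mm and grips with 20 to 120 N. Pads are 22 mm wide; open, the fingers measure 114 mm over their backs; the gripper's body (76 mm by 85 mm) begins 54 mm behind the grasp point. The pads swing forward as they close: fully open they stand 13 mm farther back than shut.
Start: joints at [-1.114, 0.689, -0.195, 1.565, 0.157, 0.902, -0.215], TCP at [256.431, 569.996, 256.317] pointing down, gripper open.
Joint ranges: [-3.01, 3.01], [-0.46, 2.08], [-1.47, 1.51], [0.13, 2.56], [-1, 4.14], [0.04, 2.09], [-2.66, 2.66]. Speed limits (rad/s): [2.57, 2.57, 3.14, 3.14, 3.14, 3.14, 3.14].

### API

Orientations are given as a 3x3 rotation matrix whose columns are the frame's x, y, z axes.
In Python, from station import robot gives the robot as it stands.
- The arm moves only by the tool drive_tool, never from a script. Its argument "increments" is one flat list of numbers, 4 for each row, row after row: the shift along the tool's x, y, z each as a share of 20 cm, from -1 to 1, then the turn about the tool's z as a share of 120 degrees, from -1 to 1. A call has 1 to 5 rows; each row is the pose to reach, as a shift and turn from the pose commanded when the call began, along the tool's axes at that moment; what a row does not reach only later rows make up. A row lasts 1/8 s, in which the tool goes at most 62.5 mm and 10.7 degrees, less where a joint would pass 70% of its speed; a pose out of reach is approached as far as the arm can. A call with a number of a shift or a turn outside -1 to 1 is refused whole. A call with a gripper value outside its range is refused whole. "hand" is the closure, from -1 (fully open) to 1 (shut), set as the call begins (left out, the last holds). The fingers move at their own pace and stop on an object; the grip force is fixed at half the most. Time passes only in rows, so rows that repeat a pose let the fingers close. It gives the time, the measured TCP pose, the force, the opening and the grip force at its end, in the units of the state.
- robot.get_obs(): the state, without advancing time (a new reading comes with each control period).
- robot.camera(name): name is "scene" or "top" or "wrist"; returns the picture (384x512x3 uint8, blue, green, red); there is no depth.
- robot.calibration(name): a dict with "fx", "fy", "cx", "cy" (pixels), "view" (4x4, takes a point from world to camera coordinates). Camera axes: x right, y up, looking along -z (the intrinsics and any distortion apply to the point x, -y, -z); pixel columns grow to the right and rows downward; lengths in mm; the calibration is good to about 2 mm. A picture is of the moment at which its call begins: read the wrist's pose just before it. calibration takes no time and is no camera call; for the wrist camera it gives the pose at the moment of the call.
- robot.hand_in(): hands the job in; it is judged then, once.
Trained networks look in the newest picture that a camera, given by its name, has taken for a name from the list of things; names that differ only in an ending like _2 or _b are one class to them, and where a whole thing is asked for, a point or a joint stands for the part that bears it (a point fixed in the world has none). Each returns a list of dicts, best first, with "conf" (0 to 1); they miss things now and then, are a little off and sometimes report something else, mostly with a low value. They report only what shows in the picture. A call takes as long as a camera call. They do not tell look-alikes from the thing itself.
- robot.find_in(camera, name): "xyz" ([x, y, z] in mm, in the coordinates of the camera as it stood for that picture, good to about 4 mm: the middle of the surface that is visible of it).
- robot.trace(camera, name): "mask" (384x512 bool, what is visible of it).
- robot.pinpoint(camera, name): "xyz" ([x, y, z] in mm, in the coordinates of the camera as it stood for that picture, good to about 4 mm: a listed point, or the origin of a listed thing).
The state is a dict: "clock": time; "joint_positions": joint angles; "qd": joint speeds; "joint_torque": joint torques, N m; "tool_pos": TCP position; "tool_rot": TCP orientation; "ft_force": force on the tool from outside, world axes, zero at the start; "torque": the same for the moment, N m; "opening": finger opening in mm; "grip_force": force on a finger pad.
Only numpy, scipy, OpenCV 4.12 (cv2) and the standard library are available. Lean on these libraries where they do the work, as an engineer would, in place of code of your own. Each camera call takes 0.05 s, during which the arm holds its last target. There are 200 camera calls.

## Working session

There is one attempt and no reset: what is moved stays moved. The work goes in short steps, Python scripts to look and compute and a tool call to move; the robot and the scene stay as the last step left them, time stands still between calls to the robot, and variables do not carry over. Pictures are saved under pics/ and viewed, at most 10 in all, crops included, and the job is handed in when it is done.

Besides the shell and the picture viewer there is one more tool, called after "Request:" as name(argument=value, ...) on one line, values as JSON. drive_tool: Moves the arm, as the interface text tells. Shift numbers are shares of 20 cm and turn numbers shares of 120 degrees, none past 1 either way. Its arguments: {"type":"object","properties":{"increments":{"type":"array","items":{"type":"number","minimum":-1,"maximum":1}},"hand":{"type":"number"}},"required":["increments"]}

```bash
mkdir -p pics; ls
cat > h.py <<'E'
import numpy as np, cv2
from station import robot
def w(cam,p):
    V=np.array(robot.calibration(cam)["view"]); return (np.linalg.inv(V)@np.r_[p,1])[:3]
def pix(cam,p):
    c=robot.calibration(cam); q=np.array(c["view"])@np.r_[p,1]
    return c["fx"]*q[0]/-q[2]+c["cx"], c["fy"]*-q[1]/-q[2]+c["cy"]
def ray(cam,u,v,z):
    c=robot.calibration(cam); V=np.linalg.inv(np.array(c["view"]))
    d=V[:3,:3]@np.array([(u-c["cx"])/c["fx"],-(v-c["cy"])/c["fy"],-1]); o=V[:3,3]
    return o+d*(z-o[2])/d[2]
E
python3 - <<'E'
from h import *
ims=[robot.camera(c) for c in("scene","top")]
for c,i in zip(("scene","top"),ims): cv2.imwrite(f"pics/{c}0.png",i)
o=robot.get_obs();print(o["clock"],o["tool_pos"],np.round(o["tool_rot"],3),o["opening"],o["ft_force"])
print(robot.calibration("top"))
for c in("scene","top"):
    for n in("wedge_mid","wedge_tip","cup_stand","rail_edge","cup_mid","jar_mid","glass_mid"):
        print(c,n,[(np.round(w(c,d["xyz"])),np.round(pix(c,w(c,d["xyz"]))),round(d["conf"],2)) for d in robot.pinpoint(c,n)[:3]])
print(robot.get_obs()["clock"])
E
```

```text
pics
0.1 [256.29197039 569.44544875 255.55526396] [[-0.912  0.41  -0.001]
 [ 0.41   0.912 -0.002]
 [-0.    -0.002 -1.   ]] 85.20596991607151 [0.06786425 0.31994961 1.24744513]
{'fx': 395.42068230659595, 'fy': 395.42068230659595, 'cx': 257.83633006062, 'cy': 195.37085986301628, 'view': array([[ 3.07836316e-02, -9.99501560e-01, -7.00004025e-03,
        -4.52329454e-01],
       [ 9.92727184e-01,  2.97580266e-02,  1.16649892e-01,
        -5.92709257e+02],
       [-1.16383441e-01, -1.05400375e-02,  9.93148429e-01,
        -1.13790197e+03],
       [ 0.00000000e+00,  0.00000000e+00,  0.00000000e+00,
         1.00000000e+00]])}
scene wedge_mid [(array([ 457., -237.,   66.]), array([299., 241.]), 0.95), (array([ 479., -335.,   71.]), array([333., 245.]), 0.74), (array([ 456., -240.,  139.]), array([301., 222.]), 0.63)]
scene wedge_tip [(array([ 481., -335.,  139.]), array([336., 227.]), 0.92), (array([ 455., -240.,  141.]), array([301., 222.]), 0.56)]
scene cup_stand [(array([725., 148.,  -4.]), array([233., 182.]), 0.67)]
scene rail_edge [(array([566., 148.,   6.]), array([211., 201.]), 0.74
[... 196 characters left out ...]
[154., 197.]), 0.57)]
top wedge_mid [(array([ 480., -338.,   69.]), array([382., 237.]), 0.68), (array([ 453., -231.,   73.]), array([344., 245.]), 0.5)]
top wedge_tip [(array([ 455., -238.,  141.]), array([352., 245.]), 0.68), (array([ 477., -331.,  139.]), array([387., 238.]), 0.55)]
top cup_stand [(array([728., 143.,   2.]), array([219., 152.]), 0.83)]
top rail_edge [(array([564., 151.,  10.]), array([214., 204.]), 0.96)]
top cup_mid [(array([ 452., -234.,   70.]), array([345., 246.]), 0.69), (array([645., 181.,  67.]), array([202., 174.]), 0.63)]
top jar_mid [(array([503., -73.,  52.]), array([288., 226.]), 0.65)]
top glass_mid [(array([466., 335.,  27.]), array([149., 235.]), 0.66)]
0.8
```

Run:
```python
import cv2,numpy as np
a=cv2.imread("pics/scene0.png");b=cv2.imread("pics/top0.png")
cv2.imwrite("pics/a.png",np.hstack([cv2.resize(a[150:300,130:380],None,fx=1.6,fy=1.6,interpolation=2)]*1))
t=cv2.resize(b[120:290,120:420],None,fx=2.6,fy=2.6,interpolation=2)
s=cv2.resize(a[160:270,130:370],(780,140*2+0),interpolation=2) if 0 else None
cv2.imwrite("pics/b.png",t)
cv2.imwrite("pics/a.png",cv2.resize(a[150:300,130:380],None,fx=3.2,fy=3.2,interpolation=2))
```

```text
(no output)
```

View pics/a.png

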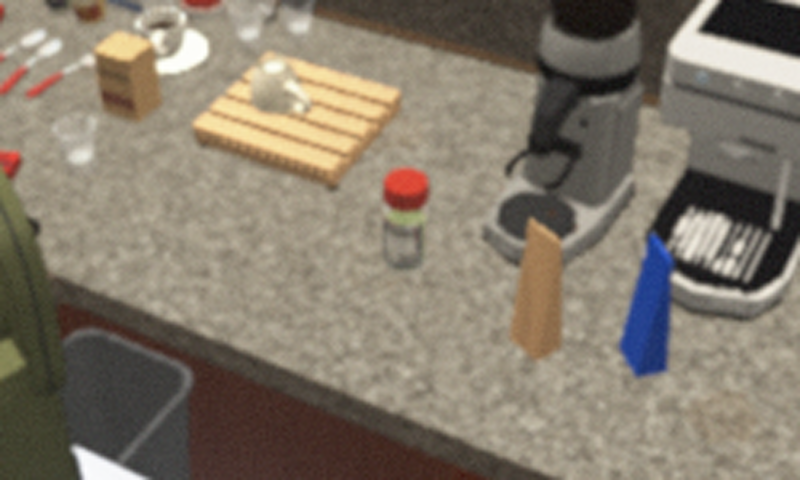

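View pics/b.png

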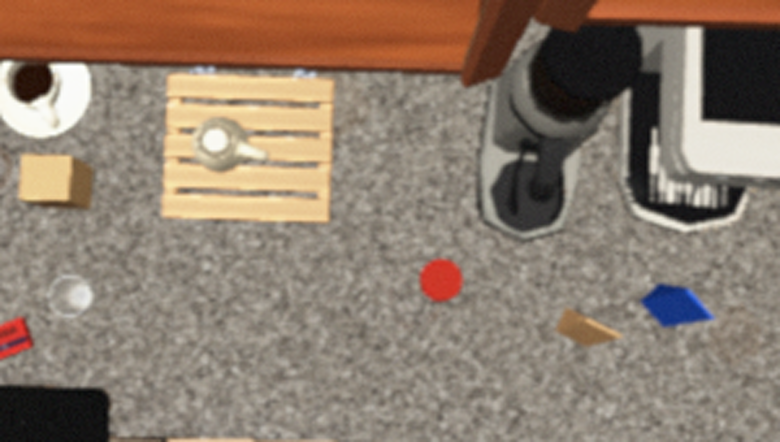

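Wood-coloured wedge: top px (345,245), scene px (299,241). A blue look-alike is at top px (382,237), scene (333,245). The plain wooden one is meant, because blue is excluded; the enlarged crop above shows the colours clearly. Next I'll fit the yaws of the wedge and the stand from their masks.

```bash
cat >> h.py <<'E'
from scipy.optimize import minimize
def wedge_pts():
    return np.array([[sx*t/2,sy*20,z] for z,t in((-70,32),(70,3)) for sx in(-1,1) for sy in(-1,1)])
def Rz(a): return np.array([[np.cos(a),-np.sin(a),0],[np.sin(a),np.cos(a),0],[0,0,1]])
def hull_iou(masks,P):
    s=0
    for c,m in masks.items():
        q=np.array([pix(c,p) for p in P]); h=cv2.convexHull((q*16).astype(np.float32)).round().astype(np.int32)
        b=np.zeros((384*4,512*4),np.uint8); cv2.fillConvexPoly(b,((h/16+.5)*4*16).astype(np.int32),1,shift=4)
        M=cv2.resize(m.astype(np.uint8),(2048,1536),interpolation=cv2.INTER_NEAREST)
        s+=(b&M).sum()/(b|M).sum()
    return s/len(masks)
def pick(cam,name,uv):
    L=robot.trace(cam,name)
    return min(L,key=lambda d:np.hypot(*(np.argwhere(d["mask"]).mean(0)[::-1]-uv)))["mask"]
def fit(masks,model,x0,yaws,d=6):
    best=None
    for y in yaws:
        r=minimize(lambda p:-hull_iou(masks,model(p)),np.r_[x0,y],method="Nelder-Mead",options=dict(initial_simplex=np.r_[x0,y]+np.vstack([np.zeros(3),np.diag([d,d,.15])]),maxiter=70))
        if best is None or r.fun<best.fun: best=r
    return best
E
python3 - <<'E'
from h import *
m={"scene":pick("scene","wedge_mid",(299,241)),"top":pick("top","wedge_mid",(347,245))}
up=lambda p: wedge_pts()@Rz(p[2]).T+[p[0],p[1],70]
r=fit(m,up,[456,-237],np.arange(0,3.1,.5));print("wedge",r.x,np.degrees(r.x[2]),-r.fun,{k:v.sum() for k,v in m.items()})
for c in m:
    q=fit({c:m[c]},up,[456,-237],[r.x[2]]);print(c,q.x,-q.fun)
m={"scene":pick("scene","cup_stand",(222,182)),"top":pick("top","cup_stand",(216,176))}
def st(p):
    t=-np.radians(3.8);L=[]
    for x in(-165,0):
        for y in(-95,95):
            for z in(0,18):
                L.append([x*np.cos(t)-z*np.sin(t)*-1*0, y, 28+z+x*np.sin(-t)])
    return np.array(L)@Rz(p[2]).T+[p[0],p[1],0]
r=fit(m,st,[726,146],[0]);print("stand",r.x,np.degrees(r.x[2]),-r.fun,{k:v.sum() for k,v in m.items()})
r=fit({"top":m["top"]},st,[726,146],[0]);print("stand top",r.x,-r.fun)
print(robot.get_obs()["clock"])
E
```

```text
Traceback (most recent call last):
  File "h.py", line 30, in fit
    r=minimize(lambda p:-hull_iou(masks,model(p)),np.r_[x0,y],method="Nelder-Mead",options=dict(initial_simplex=np.r_[x0,y]+np.vstack([np.zeros(3),np.diag([d,d,.15])]),maxiter=70))
  File "h.py", line 30, in <lambda>
    r=minimize(lambda p:-hull_iou(masks,model(p)),np.r_[x0,y],method="Nelder-Mead",options=dict(initial_simplex=np.r_[x0,y]+np.vstack([np.zeros(3),np.diag([d,d,.15])]),maxiter=70))
                         ~~~~~~~~^^^^^^^^^^^^^^^^
  File "h.py", line 19, in hull_iou
    q=np.array([pix(c,p) for p in P]); h=cv2.convexHull((q*16).astype(np.float32)).round().astype(np.int32)
                ~~~^^^^^
  File "h.py", line 6, in pix
    c=robot.calibration(cam); q=np.array(c["view"])@np.r_[p,1]
ValueError: time passes only in moves, steps and waits
```

```bash
sed -i 's/robot.calibration(/cal(/' h.py; sed -i '2a from functools import cache\n@cache\ndef cal(c): return robot.calibration(c)' h.py
sed -i 's/V=np.array(cal(cam)/V=np.array(cal(cam)/' h.py
cat > fitall.py <<'E'
from h import *
m={"scene":pick("scene","wedge_mid",(299,241)),"top":pick("top","wedge_mid",(347,245))}
up=lambda p: wedge_pts()@Rz(p[2]).T+[p[0],p[1],70]
r=fit(m,up,[456,-237],np.arange(0,3.1,.5));print("wedge",r.x,np.degrees(r.x[2]),-r.fun,{k:v.sum() for k,v in m.items()})
for c in m:
    q=fit({c:m[c]},up,[456,-237],[r.x[2]]);print(c,q.x,-q.fun)
m={"scene":pick("scene","cup_stand",(222,182)),"top":pick("top","cup_stand",(216,176))}
def st(p):
    s=np.sin(np.radians(3.8))
    L=np.array([[x,y,28+z+x*s] for x in(-165,0) for y in(-95,95) for z in(0,18)])
    return L@Rz(p[2]).T+[p[0],p[1],0]
r=fit(m,st,[726,146],[0]);print("stand",r.x,np.degrees(r.x[2]),-r.fun,{k:v.sum() for k,v in m.items()})
r=fit({"top":m["top"]},st,[726,146],[0]);print("stand top",r.x,-r.fun)
print(robot.get_obs()["clock"])
E
python3 fitall.py
```

```text
wedge [ 453.95900526 -236.48124616    2.71076038] 155.3151288610945 0.8747890558645237 {'scene': np.int64(558), 'top': np.int64(192)}
scene [ 457.15416187 -236.109969      2.70054617] 0.9470003278330237
top [ 453.87534238 -233.48405912    2.68246596] 0.8651620370370371
stand [7.29418720e+02 1.47107452e+02 4.59872169e-03] 0.2634873439897261 0.7461640957670416 {'scene': np.int64(1430), 'top': np.int64(2736)}
stand top [7.29398768e+02 1.48011852e+02 3.80534766e-03] 0.7371423691177726
1.1
```

Request:
drive_tool(increments=[-0.24,-0.1,0,0,-0.48,-0.2,0,0,-0.72,-0.3,0,0,-0.96,-0.39,0,0,-0.96,-0.39,0,0], hand=-1)

```text
clock: 1.72
tool_pos: [404.2, 415.2, 256.2]
tool_rot: [[-0.908, 0.419, 0.003], [0.419, 0.908, -0.003], [-0.004, -0.002, -1.0]]
ft_force: [0.2, 0.2, 0.1]
opening: 85.4
grip_force: 0.0
```

Request:
drive_tool(increments=[-0.19,-0.18,0,0,-0.38,-0.35,0,0,-0.57,-0.53,0,0,-0.75,-0.7,0,0])

```text
clock: 2.22
tool_pos: [479.1, 230.4, 256.5]
tool_rot: [[-0.912, 0.409, 0.0], [0.409, 0.912, 0.001], [0.0, 0.001, -1.0]]
ft_force: [0.8, -0.1, -0.2]
opening: 85.0
grip_force: 0.0
```

Request:
drive_tool(increments=[-0.1,-0.23,0,0,-0.2,-0.46,0,0,-0.31,-0.69,0,0,-0.41,-0.91,0,0])

```text
clock: 2.72
tool_pos: [479.2, 30.7, 256.5]
tool_rot: [[-0.912, 0.409, 0.001], [0.409, 0.912, 0.001], [-0.001, 0.001, -1.0]]
ft_force: [0.7, 0.5, -0.5]
opening: 85.2
grip_force: 0.0
```

Request:
drive_tool(increments=[-0.07,-0.19,0,0,-0.14,-0.38,0,0,-0.21,-0.57,0,0,-0.28,-0.75,0,0,-0.28,-0.75,0,0])

```text
clock: 3.35
tool_pos: [468.3, -131.2, 256.2]
tool_rot: [[-0.91, 0.415, 0.0], [0.415, 0.91, -0.001], [-0.001, -0.001, -1.0]]
ft_force: [0.4, 0.2, -0.0]
opening: 85.4
grip_force: 0.0
```

Run:
```python
from h import *
im=robot.camera("wrist");cv2.imwrite("pics/w1.png",im)
for n in("wedge_mid","wedge_tip","jar_mid"):
    print(n,[(np.round(w("wrist",d["xyz"])),np.round(pix("wrist",w("wrist",d["xyz"]))),round(d["conf"],2)) for d in robot.pinpoint("wrist",n)[:3]])
print(pix("wrist",[456,-236,140]),pix("wrist",[456,-236,0]))
# stand rail ends from first top crop
for u,v in((182.3,202.7),(246.9,204.6)): print(ray("top",u,v,25))
```

```text
wedge_mid [(array([ 452., -228.,   69.]), array([165., 200.]), 0.79), (array([ 480., -330.,   65.]), array([104., 252.]), 0.68)]
wedge_tip [(array([ 487., -334.,  136.]), array([ 69., 294.]), 0.75), (array([ 455., -232.,  136.]), array([141., 227.]), 0.67)]
jar_mid [(array([502., -66.,  55.]), array([311., 180.]), 0.74)]
(np.float64(136.3351902855963), np.float64(231.5038360462864)) (np.float64(176.48140397204642), np.float64(189.9507950364274))
[564.78611964 242.55259036  25.        ]
[564.90542663  49.40466901  25.        ]
```

View pics/w1.png

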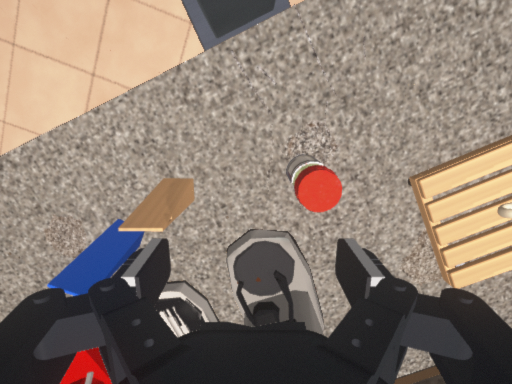

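The wrist view shows the wooden wedge's thin edge at px (121,229)–(164,231), level in the image and so parallel to the closing line. The blue one is left of it at (95,258).

Run:
```python
from h import *
a,b=ray("wrist",121,230,140),ray("wrist",164,230.5,140);print(a,b,(a+b)/2,np.linalg.norm(a-b),np.degrees(np.arctan2(*(a-b)[1::-1])))
m=pick("wrist","wedge_mid",(160,205))
up=lambda p: wedge_pts()@Rz(p[2]).T+[p[0],p[1],70]
r=fit({"wrist":m},up,[456,-236],[2.7,2.9]);print(r.x,np.degrees(r.x[2])-90,-r.fun)
t=(a+b)/2; t[:2]=(t[:2]+r.x[:2])/2
o=robot.get_obs();print(o["clock"],o["tool_pos"],o["joint_positions"])
d=np.array(o["tool_rot"]).T@(t-[*o["tool_pos"][:2],t[2]]);print(d)
```

```text
[ 449.39969431 -247.00217523  140.        ] [ 465.62426291 -211.86986811  140.        ] [ 457.51197861 -229.43602167  140.        ] 38.69774709378006 -114.78812351646215
[ 455.4218601  -230.54656813    2.72872971] 66.34469590954734 0.9708440680560161
3.6 [ 468.89265933 -126.73594158  256.37743542] [ 0.36140697  0.51861255 -0.29339568  1.97171184  0.22779621  0.68234764
  1.0778393 ]
[-3.07368187e+01 -9.93544421e+01 -9.90576523e-02]
```

Request:
drive_tool(increments=[-0.07,-0.25,0,0,-0.15,-0.5,0,0,-0.15,-0.5,0.2,0,-0.15,-0.5,0.2,0,-0.15,-0.5,0.2,0])

```text
clock: 4.22
tool_pos: [455.8, -230.5, 217.1]
tool_rot: [[-0.913, 0.408, 0.001], [0.408, 0.913, 0.001], [-0.001, 0.001, -1.0]]
ft_force: [-0.0, -0.6, 1.0]
opening: 85.2
grip_force: 0.0
```

Run:
```python
from h import *
o=robot.get_obs();print(o["clock"],o["tool_pos"],np.array(o["tool_rot"])[:2,1])
robot.camera("wrist"); m=pick("wrist","wedge_mid",pix("wrist",[456,-231,100]))
up=lambda p: wedge_pts()@Rz(p[2]).T+[p[0],p[1],70]
r=fit({"wrist":m},up,[456,-232],[2.7]);print(r.x,np.degrees(r.x[2])-90,-r.fun,m.sum())
d=np.array(o["tool_rot"]).T@([r.x[0],r.x[1],o["tool_pos"][2]]-np.array(o["tool_pos"]));print(d)
```

```text
4.225 [ 455.81753266 -230.47684257  217.09811381] [0.4076131  0.91315423]
[ 454.50559354 -236.63000362    2.71720438] 65.68434309464504 0.9778033295005749 2468
[-1.31011037e+00 -6.15354863e+00 -5.03071001e-03]
```

Request:
drive_tool(increments=[0,-0.02,0.15,0,0,-0.02,0.28,0,0,-0.02,0.4,0,0,-0.02,0.4,0])

```text
clock: 4.82
tool_pos: [453.1, -234.8, 136.0]
tool_rot: [[-0.913, 0.409, -0.001], [0.409, 0.913, 0.001], [0.002, 0.0, -1.0]]
ft_force: [-0.7, 0.7, 0.7]
opening: 85.2
grip_force: 0.0
```

Request:
drive_tool(increments=[0,0,0,0,0,0,0,0,0,0,0,0,0,0,0,0,0,0,0,0], hand=1)

```text
clock: 5.45
tool_pos: [453.9, -236.1, 137.5]
tool_rot: [[-0.912, 0.41, 0.002], [0.41, 0.912, -0.001], [-0.002, -0.0, -1.0]]
ft_force: [-0.4, 0.0, 7.2]
opening: 38.2
grip_force: 59.6
```

Request:
drive_tool(increments=[0,0,-0.15,0,0,0,-0.35,0,0,0,-0.6,0,0,0,-0.6,0])

```text
clock: 5.95
tool_pos: [455.4, -236.5, 260.1]
tool_rot: [[-0.912, 0.411, 0.008], [0.411, 0.912, -0.003], [-0.009, 0.0, -1.0]]
ft_force: [-0.5, 0.3, -1.2]
opening: 38.2
grip_force: 60.5
```

Request:
drive_tool(increments=[0.12,0.2,0,-0.05,0.24,0.4,0,-0.1,0.37,0.6,0,-0.15,0.49,0.8,0,-0.2,0.49,0.8,0,-0.2])

```text
clock: 6.58
tool_pos: [428.6, -45.9, 256.0]
tool_rot: [[-1.0, -0.004, -0.001], [-0.004, 1.0, 0.002], [0.001, 0.002, -1.0]]
ft_force: [0.6, -0.3, -0.3]
opening: 38.4
grip_force: 60.6
```

Request:
drive_tool(increments=[0.04,0.25,0,0,0.08,0.5,0,0,0.12,0.75,0,0,0.17,0.98,0,0,0.17,0.98,0,0])

```text
clock: 7.2
tool_pos: [395.8, 149.9, 256.1]
tool_rot: [[-1.0, -0.002, 0.0], [-0.002, 1.0, 0.002], [-0.0, 0.002, -1.0]]
ft_force: [-0.8, -0.9, -0.4]
opening: 38.6
grip_force: 60.8
```

Request:
drive_tool(increments=[0.06,-0.01,0.15,0,0.12,-0.01,0.3,0,0.12,-0.01,0.45,0,0.12,-0.01,0.54,0,0.12,-0.01,0.54,0])

```text
clock: 7.82
tool_pos: [371.9, 142.8, 147.2]
tool_rot: [[-1.0, 0.006, -0.003], [0.006, 1.0, -0.003], [0.003, -0.003, -1.0]]
ft_force: [0.4, 0.9, -0.1]
opening: 38.4
grip_force: 60.7
```

Run:
```python
from h import *
o=robot.get_obs();print(o["clock"],o["tool_pos"],o["joint_positions"],o["ft_force"])
for c in("scene","wrist"):
  cv2.imwrite(f"pics/{c}2.png",robot.camera(c))
  for n in("wedge_mid","wedge_tip","rail_edge"):
    print(c,n,[(np.round(w(c,d["xyz"])),round(d["conf"],2)) for d in robot.pinpoint(c,n)[:2]])
```

```text
7.825 [371.87200626 142.81983193 147.22311307] [-0.38044549  0.64782819 -0.16238959  2.32363196  0.5058589   0.20536008
  0.55720253] [ 0.35035838  0.91512286 -0.11694515]
scene wedge_mid [(array([ 479., -337.,   68.]), 0.87), (array([371., 144.,  75.]), 0.67)]
scene wedge_tip [(array([375., 141., 150.]), 0.93), (array([ 483., -334.,  142.]), 0.68)]
scene rail_edge [(array([566., 145.,   7.]), 0.86)]
wrist wedge_mid [(array([369., 150.,  79.]), 0.6)]
wrist wedge_tip [(array([377., 144., 149.]), 0.93)]
wrist rail_edge []
```

View pics/scene2.png

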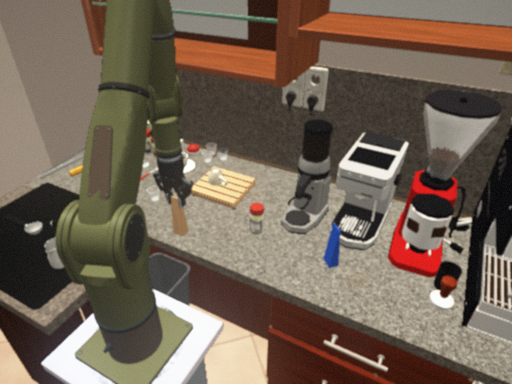

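Request:
drive_tool(increments=[0,0.015,0.03,0,0,0.015,0.055,0,0,0.015,0.06,0])

```text
clock: 8.6
tool_pos: [372.6, 148.1, 137.3]
tool_rot: [[-1.0, 0.003, 0.002], [0.003, 1.0, 0.001], [-0.002, 0.001, -1.0]]
ft_force: [-2.9, -0.7, 36.0]
opening: 38.4
grip_force: 64.1
```

Request:
drive_tool(increments=[-0.05,0,-0.005,0,-0.1,0,-0.005,0,-0.16,0,0,0])

```text
clock: 8.98
tool_pos: [402.6, 147.5, 136.5]
tool_rot: [[-1.0, 0.002, -0.002], [0.002, 1.0, -0.001], [0.002, -0.001, -1.0]]
ft_force: [-4.2, 0.7, 8.4]
opening: 38.3
grip_force: 63.6
```

```bash
cat > look.py <<'E'
from h import *
def run():
    o=robot.get_obs();print(o["clock"],np.round(o["tool_pos"],1),np.round(o["ft_force"],1))
    for c in("scene","wrist"):
      cv2.imwrite("pics/last_%s.png"%c,robot.camera(c))
      for n in("wedge_mid","wedge_tip"):
        print(c,n,[(np.round(w(c,d["xyz"])),round(d["conf"],2)) for d in robot.pinpoint(c,n)[:3] if w(c,d["xyz"])[1]>0])
run()
E
python3 look.py
```

```text
8.975 [402.6 147.5 136.5] [-4.2  0.7  8.4]
scene wedge_mid [(array([387., 151.,  65.]), 0.92)]
scene wedge_tip [(array([406., 142., 139.]), 0.95), (array([726., 147.,  -1.]), 0.57)]
wrist wedge_mid [(array([387., 154.,  69.]), 0.73)]
wrist wedge_tip [(array([407., 147., 142.]), 0.9)]
```

Request:
drive_tool(increments=[-0.08,0,0.02,0,-0.16,0,0.05,0,-0.235,0,0.088,0,-0.305,0,0.135,0])

```text
clock: 9.78
tool_pos: [466.4, 147.5, 109.6]
tool_rot: [[-1.0, 0.004, 0.002], [0.004, 1.0, 0.0], [-0.002, 0.0, -1.0]]
ft_force: [0.9, 0.3, 8.2]
opening: 38.5
grip_force: 68.0
```

```bash
python3 look.py
```

```text
9.775 [466.4 147.5 109.6] [0.9 0.3 8.2]
scene wedge_mid [(array([422., 148.,  57.]), 0.71)]
scene wedge_tip [(array([474., 141., 111.]), 0.64)]
wrist wedge_mid [(array([420., 151.,  57.]), 0.8)]
wrist wedge_tip [(array([474., 145., 112.]), 0.59)]
```

Request:
drive_tool(increments=[-0.08,0,0.076,0,-0.15,0,0.165,0,-0.2,0,0.265,0,-0.23,0,0.36,0])

```text
clock: 10.58
tool_pos: [514.3, 147.6, 37.1]
tool_rot: [[-1.0, 0.004, 0.005], [0.004, 1.0, 0.001], [-0.005, 0.001, -1.0]]
ft_force: [4.2, 0.1, 5.7]
opening: 38.2
grip_force: 67.4
```

```bash
python3 look.py
```

```text
10.575 [514.3 147.6  37.1] [4.2 0.1 5.7]
scene wedge_mid [(array([455., 148.,  20.]), 0.67)]
scene wedge_tip [(array([524., 144.,  33.]), 0.72)]
wrist wedge_mid [(array([447., 153.,  25.]), 0.7)]
wrist wedge_tip [(array([524., 146.,  35.]), 0.58)]
```

Request:
drive_tool(increments=[0,0,0.025,0,0,0,0.043,0,0,0,0.043,0])

```text
clock: 11.25
tool_pos: [511.4, 147.2, 29.0]
tool_rot: [[-1.0, 0.004, 0.001], [0.004, 1.0, 0.0], [-0.001, 0.0, -1.0]]
ft_force: [2.7, 1.0, 5.3]
opening: 38.0
grip_force: 67.8
```

Request:
drive_tool(increments=[0,0,0,0,0,0,0,0,0,0,0,0,0,0,-0.01,0], hand=-0.4)

```text
clock: 11.75
tool_pos: [510.8, 147.0, 30.5]
tool_rot: [[-1.0, 0.004, -0.001], [0.004, 1.0, -0.0], [0.001, -0.0, -1.0]]
ft_force: [-1.1, -0.3, 0.4]
opening: 59.9
grip_force: 0.0
```

Request:
drive_tool(increments=[0,0,-0.2,0,0,0,-0.4,0,0.15,0,-0.6,0,0.3,0,-0.6,0,0.4,0,-0.6,0])

```text
clock: 12.38
tool_pos: [429.9, 147.2, 151.5]
tool_rot: [[-1.0, 0.004, 0.0], [0.004, 1.0, 0.0], [-0.0, 0.0, -1.0]]
ft_force: [-0.1, -0.0, -0.4]
opening: 59.5
grip_force: 0.0
```

```bash
python3 look.py
python3 - <<'E'
import cv2,numpy as np
a=cv2.imread("pics/last_wrist.png");b=cv2.imread("pics/last_scene.png")[140:270,130:290]
cv2.imwrite("pics/c3.png",np.hstack([cv2.resize(a,(400,300)),cv2.resize(b,(400,300))]))
E
```

```text
12.375 [429.9 147.2 151.5] [-0.1 -0.  -0.4]
scene wedge_mid [(array([454., 149.,   2.]), 0.58)]
scene wedge_tip [(array([527., 144.,   1.]), 0.7), (array([473., 333.,  24.]), 0.44)]
wrist wedge_mid [(array([456., 152.,   3.]), 0.84)]
wrist wedge_tip [(array([526., 148.,   1.]), 0.65)]
```

View pics/c3.png

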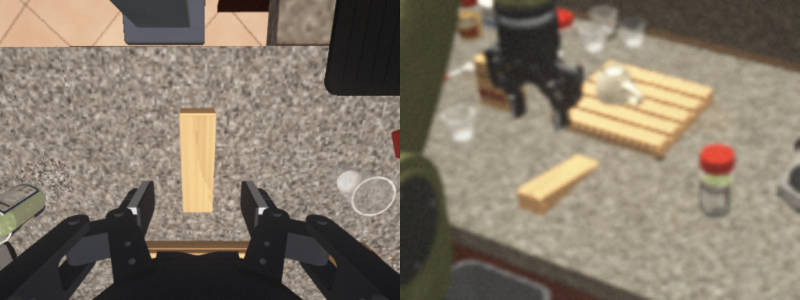

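The wedge now lies flat, thin end towards the rail, released: wrist crop (198,110)–(198,212), parallel to the rail normal. Next I'll regrip near the thick end.

Request:
drive_tool(increments=[0.1,0,0.2,0,0.1,0,0.4,0,0.1,0,0.55,0,0.1,0,0.61,0,0.1,0,0.61,0])

```text
clock: 13.3
tool_pos: [404.7, 141.1, 38.2]
tool_rot: [[-1.0, 0.0, -0.027], [0.001, 1.0, -0.023], [0.027, -0.023, -0.999]]
ft_force: [0.6, -1.1, -0.1]
opening: 59.8
grip_force: 0.0
```

Request:
drive_tool(increments=[0,0,0,0,0,0,0,0,0,0,0,0,0,0,0,0], hand=1)

```text
clock: 13.8
tool_pos: [403.9, 141.0, 39.4]
tool_rot: [[-1.0, -0.0, -0.028], [0.0, 1.0, -0.023], [0.028, -0.023, -0.999]]
ft_force: [0.7, 0.3, -0.7]
opening: 38.9
grip_force: 58.9
```

Request:
drive_tool(increments=[0,0,0,0,0,0,0,0,0,0,0,0,-0.07,0,-0.05,0,-0.07,0,0,0], hand=-0.4)

```text
clock: 14.42
tool_pos: [418.9, 141.3, 39.1]
tool_rot: [[-1.0, 0.002, -0.026], [0.003, 1.0, -0.021], [0.026, -0.021, -0.999]]
ft_force: [0.3, -0.1, 0.3]
opening: 60.0
grip_force: 0.0
```

```bash
python3 look.py; python3 -c "
from h import *
o=robot.get_obs();print(np.round(o['joint_positions'],3),np.round(o['tool_rot'],3))"
```

```text
14.425 [418.9 141.3  39.1] [ 0.3 -0.1  0.3]
scene wedge_mid [(array([453., 144.,   7.]), 0.48)]
scene wedge_tip [(array([527., 143.,   0.]), 0.51)]
wrist wedge_mid [(array([451., 149.,   5.]), 0.67)]
wrist wedge_tip []
[-0.328  0.912 -0.176  2.216  1.196  0.158 -0.062] [[-1.    -0.001 -0.029]
 [-0.001  1.    -0.023]
 [ 0.029 -0.023 -0.999]]
```

Request:
drive_tool(increments=[-0.05,0.015,0,0,-0.05,0.027,0.025,0,-0.05,0.027,0.05,0,-0.05,0.027,0.05,0])

```text
clock: 15.22
tool_pos: [426.5, 146.0, 27.9]
tool_rot: [[-1.0, -0.002, -0.029], [-0.001, 1.0, -0.024], [0.029, -0.024, -0.999]]
ft_force: [-0.7, -0.7, 0.2]
opening: 59.6
grip_force: 0.0
```

Request:
drive_tool(increments=[0,0,0,0,0,0,0,0,0,0,0,0,0,0,0,0], hand=1)

```text
clock: 15.72
tool_pos: [427.0, 145.9, 28.8]
tool_rot: [[-1.0, -0.001, -0.028], [0.0, 1.0, -0.023], [0.028, -0.023, -0.999]]
ft_force: [-1.1, -1.1, 5.8]
opening: 38.8
grip_force: 60.6
```

```bash
python3 look.py
python3 - <<'E'
from h import *
print([(np.round(w("scene",d["xyz"])),d["conf"]) for d in robot.pinpoint("scene","rail_edge")[:2]])
robot.camera("top");print([(np.round(w("top",d["xyz"])),d["conf"]) for n in("rail_edge","wedge_tip","wedge_mid") for d in robot.pinpoint("top",n)[:2]])
E
```

```text
15.725 [427.  145.9  28.8] [-1.1 -1.1  5.8]
scene wedge_mid [(array([454., 145.,   3.]), 0.75)]
scene wedge_tip [(array([526., 141.,   1.]), 0.52)]
wrist wedge_mid []
wrist wedge_tip []
[(array([565., 148.,  11.]), 0.97)]
[(array([565., 149.,   8.]), 0.72), (array([525., 146.,   5.]), 0.61), (array([ 479., -333.,  137.]), 0.61), (array([ 483., -337.,   68.]), 0.72), (array([451., 152.,   8.]), 0.53)]
```

Request:
drive_tool(increments=[-0.05,0,-0.003,0,-0.1,0,-0.0045,0,-0.15,0,-0.006,0])

```text
clock: 16.65
tool_pos: [456.8, 146.1, 28.9]
tool_rot: [[-1.0, -0.001, -0.029], [0.0, 1.0, -0.022], [0.029, -0.022, -0.999]]
ft_force: [0.0, -0.1, -0.2]
opening: 38.8
grip_force: 59.7
```

Request:
drive_tool(increments=[-0.05,0,-0.0014,0,-0.1,0,-0.0028,0,-0.15,0,-0.0042,0,-0.2,0,-0.0056,0])

```text
clock: 17.15
tool_pos: [492.9, 146.0, 28.8]
tool_rot: [[-0.999, -0.002, -0.036], [-0.001, 1.0, -0.024], [0.036, -0.024, -0.999]]
ft_force: [-15.8, -0.2, 14.2]
opening: 38.9
grip_force: 61.8
```

Request:
drive_tool(increments=[-0.04,0,-0.0011,0,-0.08,0,-0.0022,0,-0.12,0,-0.0034,0])

```text
clock: 17.52
tool_pos: [514.9, 146.2, 28.8]
tool_rot: [[-0.999, -0.003, -0.039], [-0.002, 1.0, -0.025], [0.039, -0.025, -0.999]]
ft_force: [-14.6, -0.5, 13.4]
opening: 38.8
grip_force: 61.8
```

Request:
drive_tool(increments=[-0.03,0,-0.004,0,-0.06,0,-0.005,0,-0.06,0,-0.005,0])

```text
clock: 17.9
tool_pos: [530.8, 145.8, 28.9]
tool_rot: [[-0.999, -0.001, -0.033], [-0.0, 1.0, -0.024], [0.033, -0.024, -0.999]]
ft_force: [-6.9, -0.3, 3.1]
opening: 39.0
grip_force: 60.4
```

```bash
python3 look.py;  python3 - <<'E'
from h import *
cv2.imwrite("pics/last_top.png",robot.camera("top"))
for c in("scene","top"):
  for n in("rail_edge","cup_mid"): print(c,n,[(np.round(w(c,d["xyz"])),d["conf"]) for d in robot.pinpoint(c,n)[:2]])
E
```

```text
17.9 [530.8 145.8  28.9] [-6.9 -0.3  3.1]
scene wedge_mid [(array([559., 150.,   1.]), 0.62)]
scene wedge_tip []
wrist wedge_mid []
wrist wedge_tip [(array([554., 151.,   8.]), 0.66)]
scene rail_edge [(array([567., 145.,  17.]), 0.61)]
scene cup_mid [(array([648., 180.,  67.]), 0.56)]
top rail_edge []
top cup_mid [(array([649., 179.,  70.]), 0.58)]
```

Request:
drive_tool(increments=[-0.015,0,-0.0004,0,-0.03,0,-0.0008,0,-0.03,0,-0.0008,0])

```text
clock: 18.82
tool_pos: [535.8, 145.9, 28.9]
tool_rot: [[-0.999, -0.002, -0.035], [-0.001, 1.0, -0.024], [0.035, -0.024, -0.999]]
ft_force: [-8.8, -0.3, 5.0]
opening: 38.5
grip_force: 60.5
```

Request:
drive_tool(increments=[-0.01,0,-0.0003,0,-0.015,0,-0.0004,0,-0.015,0,-0.0004,0])

```text
clock: 19.2
tool_pos: [538.4, 145.9, 28.9]
tool_rot: [[-0.999, -0.002, -0.035], [-0.001, 1.0, -0.024], [0.035, -0.024, -0.999]]
ft_force: [-9.4, -0.9, 5.8]
opening: 38.9
grip_force: 60.7
```

Request:
drive_tool(increments=[-0.01,0,-0.0003,0,-0.015,0,-0.0004,0,-0.015,0,-0.0004,0])

```text
clock: 19.58
tool_pos: [541.4, 145.9, 28.9]
tool_rot: [[-0.999, -0.002, -0.035], [-0.001, 1.0, -0.024], [0.035, -0.024, -0.999]]
ft_force: [-9.5, 0.1, 5.5]
opening: 39.0
grip_force: 60.7
```

Request:
drive_tool(increments=[-0.01,0,-0.0003,0,-0.015,0,-0.0004,0,-0.015,0,-0.0004,0])

```text
clock: 19.95
tool_pos: [542.7, 145.9, 28.9]
tool_rot: [[-0.999, -0.002, -0.038], [-0.001, 1.0, -0.025], [0.038, -0.025, -0.999]]
ft_force: [-13.2, -0.5, 9.1]
opening: 39.2
grip_force: 61.1
```

Request:
drive_tool(increments=[-0.01,0,-0.0003,0,-0.015,0,-0.0004,0,-0.015,0,-0.0004,0])

```text
clock: 20.32
tool_pos: [542.8, 146.0, 28.9]
tool_rot: [[-0.999, -0.003, -0.043], [-0.002, 1.0, -0.026], [0.043, -0.026, -0.999]]
ft_force: [-18.9, 0.1, 13.3]
opening: 38.6
grip_force: 61.5
```

```bash
python3 look.py;  python3 - <<'E'
from h import *
for n in("rail_edge","cup_mid"): print(n,[(np.round(w("scene",d["xyz"])),d["conf"]) for d in robot.pinpoint("scene",n)[:2]])
E
```

```text
20.325 [542.8 146.   28.9] [-18.9   0.1  13.3]
scene wedge_mid [(array([569., 147.,   2.]), 0.65), (array([649., 178.,  69.]), 0.39)]
scene wedge_tip [(array([725., 149.,   1.]), 0.55)]
wrist wedge_mid [(array([565., 150.,   5.]), 0.8)]
wrist wedge_tip []
rail_edge [(array([568., 147.,  24.]), 0.77), (array([728., 145.,  -1.]), 0.51)]
cup_mid [(array([651., 181.,  70.]), 0.41)]
```

Request:
drive_tool(increments=[0,0,0,0,0,0,0,0,0,0,0,0,0,0,-0.02,0,0,0,-0.05,0], hand=-0.4)

```text
clock: 21.35
tool_pos: [551.9, 146.4, 39.7]
tool_rot: [[-1.0, -0.0, -0.028], [0.0, 1.0, -0.023], [0.028, -0.023, -0.999]]
ft_force: [0.7, 0.7, 0.6]
opening: 59.7
grip_force: 0.0
```

Request:
drive_tool(increments=[0,0,-0.2,0,0,0,-0.4,0,0.2,0,-0.7,0,0.4,0,-0.7,0,0.5,0,-0.7,0])

```text
clock: 21.98
tool_pos: [453.9, 149.8, 183.8]
tool_rot: [[-1.0, -0.002, -0.027], [-0.002, 1.0, -0.023], [0.027, -0.022, -0.999]]
ft_force: [0.5, -0.5, 0.2]
opening: 59.8
grip_force: 0.0
```

```bash
python3 look.py;  python3 - <<'E'
from h import *
a=cv2.imread("pics/last_scene.png")[140:250,140:300]; b=robot.camera("top")[120:260,120:340]
for n in("rail_edge","cup_mid"): print(n,[(np.round(w("scene",d["xyz"])),d["conf"]) for d in robot.pinpoint("scene",n)[:2]])
wr=cv2.imread("pics/last_wrist.png")
cv2.imwrite("pics/e.png",np.vstack([np.hstack([cv2.resize(a,(400,300),interpolation=2),cv2.resize(b,(400,300),interpolation=2)]),np.hstack([cv2.resize(wr,(400,300))]*2)]))
E
```

```text
21.975 [453.9 149.8 183.8] [ 0.5 -0.5  0.2]
scene wedge_mid [(array([572., 146.,   1.]), 0.75)]
scene wedge_tip []
wrist wedge_mid [(array([568., 150.,   4.]), 0.89)]
wrist wedge_tip [(array([643., 148.,  -1.]), 0.72), (array([568., 151.,   5.]), 0.39)]
rail_edge [(array([569., 146.,  20.]), 0.73)]
cup_mid [(array([647., 180.,  71.]), 0.79)]
```

View pics/e.png

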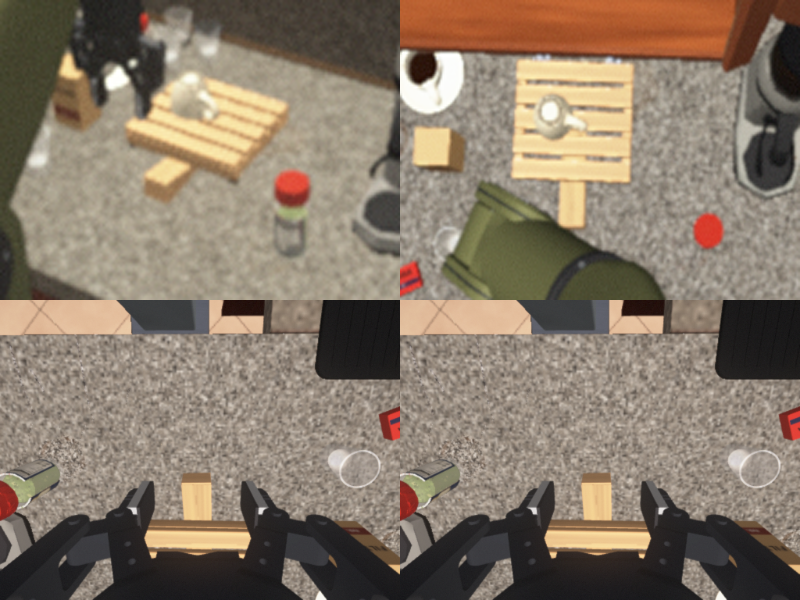

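The wedge is jammed centrally under the rail (scene crop (170,177)) with the rail about 18–20 mm up. The cup, jar and glass are upright and the gripper is clear.

```bash
python3 -c "
from station import robot
print(robot.hand_in())"
```

```text
the job is handed in; nothing more can be done
None
```

The wooden wedge was laid flat on the open worktop and let go, then gripped again and pushed under the front rail until it jammed at about 19 N with the stand about level; cup, jar and glass were still upright when I handed the job in at about 22 s, and no verdict came back.

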